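Square the yellow number-plate blanks up against the bench fence

ROBOT

A 7-joint arm with a two-finger parallel gripper is mounted at the origin on the work surface. World frame = base frame: x ahead of the robot, y to its left, z up, the work surface at z = 0. Lengths are in m, angles in rad, forces in N, time in s.
With the tool pointing down it reaches from about 0.4 to 0.85 m from the base axis. Payload 10.4 kg.
Tool frame: the origin (TCP) lies on the centre line of the jaws, within the pads' length; the fingertips stand r.finger_overhang ahead of it and the grasp point (between the pads) lies 5 mm behind it (r.finger_overhang is the distance from the TCP to the fingertips, in m); z points along the fingers, y is the line along which they close (so a half turn about z gives the same grasp; the last joint's range is limited). The gripper opens to 87 mm and grips with 3 to 60 N. Pads are 19 mm wide; open, the fingers measure 117 mm over their backs; the gripper's body (75 mm by 190 mm) begins 51 mm behind the grasp point.
Start: joints at [-1.142, 0.332, -0.065, 1.46, 0.022, 1.35, -0.088], TCP at [0.273, 0.562, 0.237] pointing down, gripper open.
Joint ranges: [-2.6, 2.6], [-0.5, 2.12], [-1.47, 1.34], [0.16, 2.42], [-1.27, 4.41], [0.06, 2.06], [-2.6, 2.6]. Speed limits (rad/s): [2.22, 2.22, 2.79, 2.79, 3.14, 3.14, 3.14].

INTERFACE

Orientations are given as a unit quaternion [x, y, z, w].
In Python, from bench import read_state, viewer, r gives the robot as it stands.
- The arm moves only by the tool carry_out, never from a script. Its argument "moves" is a list of rows, each a list of 6 numbers: the shift along the tool's x, y, z in units of 40 mm (1.0 is 40 mm), then the turn, a rotation vector about the tool's x, y, z in units of 8 degrees (1.0 is 8 degrees). A call has 1 to 20 rows; each row shifts and turns the commanded pose from where the row before left it, along the tool's axes as they then stand; what a row does not reach is not made up. A row lasts 1/8 s, in which the tool goes at most 62.5 mm and 10.7 degrees, less where a joint would pass 70% of its speed; a pose out of reach is approached as far as the arm can. A call is refused whole if a number of a shift passes 1 or a number of a turn 1, either way. A call with a gripper value outside its range is refused whole. "fingers" is the finger opening in mm, from 0 to 87, set as the call begins (left out, the last holds). The fingers move at their own pace and stop on an object; "force" is the grip in N (left out, the last holds). Time passes only in rows, so rows that do not move let the fingers close. It gives the time, the measured TCP pose, the force, the opening and the grip force at its end, in the units of the state.
- read_state(): the state, without advancing time (a new reading comes with each control period).
- viewer.camera(name): name is "scene" or "top" or "wrist"; returns a dict with "pixels" (480x640x3 uint8, red, green, blue), "range_z" (480x640 float32, m along the optical axis (not along the pixel's ray), 0 where there is no reading), "fx", "fy", "cx", "cy" (pixels), "xyz" and "orientation" of the camera in the world. Camera axes: x right, y down, z forward; pixel columns grow to the right and rows downward; lengths in m; the calibration is good to about 2 mm. A picture is of the moment at which its call begins.
- r.close_job(): hands the job in; it is judged then, once.
The state is a dict: "time": time; "joint_positions": joint angles; "joint_vel": joint speeds; "joint_torque": joint torques, N m; "ee_pos": TCP position; "eef_rot": TCP orientation; "ft_force": force on the tool from outside, world axes, zero at the start; "torque": the same for the moment, N m; "width": finger opening in m; "grip_force": force on a finger pad.
Only numpy, scipy, OpenCV 4.12 (cv2) and the standard library are available. Lean on these libraries where they do the work, as an engineer would, in place of code of your own. Each camera call takes 0.05 s, during which the arm holds its last target. There are 200 camera calls.

TASK

Slide the yellow stack of number-plate blanks across the bench, without lifting or tipping it, until one long side lies flush along the blue fence and the whole stack is inside the green painted outline. Leave the white stack and everything else on the bench where they are.

Things in the scene. Friction and masses are not known exactly. Their poses are not given: they have to be found in the camera images.
- yellow_stack: Strapped stack of yellow acrylic number-plate blanks, one rigid slab 200 mm long (its y), 100 mm wide (its x), 24 mm tall, about 0.5 kg, loose; too wide to grasp, it slides at a push of a few newtons. Origin: centre of its underside, z up. Starts left or right, nearer the robot than the fence, its y within 15 degrees of the world's y. It may end either way round.
- white_stack: An identical stack (200 x 100 x 24 mm) of white blanks, on the other side; must stay where it is. Origin: centre of its underside.
- fence: Fixed blue steel fence beyond the stacks, 520 mm long (its y), 30 mm tall, 12 mm thick; position varies, yaw within 7 degrees. Origin: NOT in the steel but on the bench, where the centre of the flush stack belongs; x points away from the robot, through the fence. Green lines painted flat on the bench close the outline: inner edges at x = -62 mm, y = +112 mm and y = -112 mm.
- guide_face (a point): Middle of the fence's upright guide face, the side turned to the robot, 15 mm above the bench: 50 mm from the fence's origin along its x. The face runs 260 mm to either side along y. Same axes as the fence.
- screwdriver: A screwdriver about 160 mm long lying on the bench between the robot and the two stacks (lying roughly along the world's x). A bystander.
- label_roll: A white paper label roll standing on end, 96 mm across, 60 mm tall, left side of the bench. A bystander.
- tape_roll: A red roll of tape lying flat, 100 mm across, 24 mm tall, right of the fence. A bystander.
- rivet_jar: A closed jar 68 mm across, 75 mm tall, right side of the bench. A bystander.
- ink_tin: A closed tin with a green label, 84 mm across, 70 mm tall, left of the fence. A bystander.
- mug: A blue mug 80 mm across, 90 mm tall, right side of the bench. A bystander.
- mallet: A hammer 200 mm long lying at the left side of the bench. A bystander.
Things that resemble listed ones, but are neither listed nor needed, are in the scene too. There is more than one size of the yellow_stack; the job needs the larger.

How it is judged:
At the end, for the whole second after the job is handed in: The yellow stack lies flat and at rest on the bench, its long side against the fence (centre within 6 mm of flush, long side parallel to the fence within 0.05 rad) and centred in the green outline within 14 mm along the fence; the white stack is within 20 mm of where it was (x of yellow_stack in the frame of fence between -0.006 and 0.004 m and y of yellow_stack in the frame of fence between -0.014 and 0.014 m and angle between the y axis of yellow_stack and the y axis of fence, either way round below 0.05 rad and height (world z) of yellow_stack below 0.005 m and angle between yellow_stack's own z axis and vertical below 0.05 rad and linear speed of yellow_stack below 0.01 m/s and distance of white_stack from where it was at the start of the episode below 0.02 m); the robot touches nothing.
It fails at once if the yellow stack is lifted more than 15 mm off the bench or tipped more than 0.2 rad (height (world z) of yellow_stack above 0.015 m or angle between yellow_stack's own z axis and vertical above 0.2 rad).
It fails at once if the white stack is moved more than 20 mm (distance of white_stack from where it was at the start of the episode above 0.02 m).
It fails at once if another thing on the bench is moved more than 40 mm (distance of any of screwdriver, label_roll, tape_roll, rivet_jar, ink_tin, mug, mallet from where it was at the start of the episode above 0.04 m).
It also fails if it takes over 51 s, if anything falls off the work surface, if the arm or the gripper's body presses on something with over 40 N, if the wrist force passes 120 N, or if a joint passes its speed limit or range.

## Working session

There is one attempt and no reset: what is moved stays moved. The work goes in short steps, Python scripts to look and compute and a tool call to move; the robot and the scene stay as the last step left them, time stands still between calls to the robot, and variables do not carry over. Pictures are saved under pics/ and viewed, at most 10 in all, crops included, and the job is handed in when it is done.

Besides the shell and the picture viewer there is one more tool, called after "Emit:" as name([rows], argument=value, ...), one row to a line, values as JSON. carry_out: Moves the arm, as the interface text tells. Its arguments: {"type":"object","properties":{"moves":{"type":"array","items":{"type":"array","items":{"type":"number"}}},"fingers":{"type":"number"},"force":{"type":"number"}},"required":["moves"]}

```bash
mkdir -p pics; ls; python3 - <<'E'
from bench import read_state, viewer, r
import cv2,pickle
s=read_state();print(s['time'],s['ee_pos'],s['eef_rot'],r.finger_overhang,s['width'])
d={}
for n in("top","scene"):
    c=viewer.camera(n);d[n]=c;cv2.imwrite(f"pics/{n}0.png",c['pixels'][:,:,::-1]);print(n,c['fx'],c['fy'],c['cx'],c['cy'],c['xyz'],c['orientation'])
pickle.dump(d,open('d0.pkl','wb'))
E
```

```text
pics
0.0 [0.27271713 0.56195912 0.23575007] [ 2.23953906e-01  9.74599480e-01 -6.98598636e-04 -1.14067120e-04] 0.014 0.08686995149713143
top 563.9080571284242 563.9080571284242 324.57447757085185 241.88178253261165 [ 0.37276444 -0.00776141  1.43424875] [-0.69681241  0.7161701  -0.02634053  0.0293092 ]
scene 556.2591957209999 556.2591957209999 325.2803100981644 240.2992434378604 [ 1.10501713 -0.70476168  1.45479236] [ 0.89117166  0.35283457 -0.09705753 -0.268143  ]
```

View pics/top0.png

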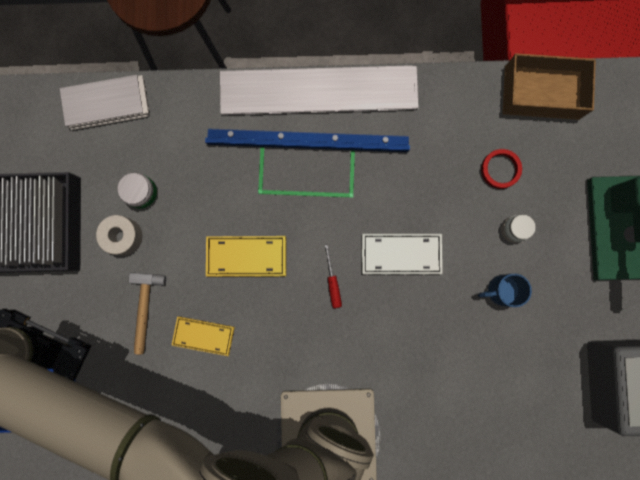

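The top view shows two yellow candidates: a large slab at (246,256) and a smaller one at (203,336). The white stack is at (402,254), the fence runs (207,136)–(408,145), and the green outline is centred near (307,173). I choose the larger yellow slab at (246,256).

```bash
cat > h.py <<'E'
import numpy as np,cv2
from scipy.spatial.transform import Rotation as R
def ray(c,uv,z):
    uv=np.atleast_2d(uv).astype(float)
    d=np.c_[(uv[:,0]-c['cx'])/c['fx'],(uv[:,1]-c['cy'])/c['fy'],np.ones(len(uv))]
    d=R.from_quat(c['orientation']).apply(d); o=np.array(c['xyz'])
    return (o+d*((z-o[2])/d[:,2])[:,None])
def mask(c,lo,hi):
    return cv2.inRange(cv2.cvtColor(c['pixels'],cv2.COLOR_RGB2HSV),lo,hi)
def rect(pts):
    (cx,cy),(w,h),a=cv2.minAreaRect(pts[:,:2].astype(np.float32)*1000)
    if w<h: a+=90;w,h=h,w     # a = direction of long side
    yaw=(a-90+90)%180-90      # long side relative to world y
    return np.array([cx,cy])/1000,(w,h),yaw
def big(m): 
    return sorted(cv2.findContours(m,cv2.RETR_EXTERNAL,cv2.CHAIN_APPROX_NONE)[0],key=cv2.contourArea)[::-1]
Y=((20,100,80),(32,255,255));B=((105,120,40),(125,255,255));G=((50,100,70),(75,255,255))
def measure(c,box=None):
    out={}
    for n,(lo,hi),z in(('Y',Y,.024),('B',B,.03),('G',G,0.)):
        m=mask(c,lo,hi)
        if box is not None:
            k=np.zeros_like(m);x0,y0,x1,y1=box[n];k[y0:y1,x0:x1]=255;m&=k
        for q in big(m)[:2]:
            if cv2.contourArea(q)>150:
                P=ray(c,q[:,0],z);print(n,*rect(P),'px',q[:,0].mean(0).round());out.setdefault(n,P)
    return out
E
python3 - <<'E'
import pickle,cv2,numpy as np
from h import *
d=pickle.load(open('d0.pkl','rb'));c=d['top']
measure(c,dict(Y=(160,210,300,370),B=(195,120,420,160),G=(250,140,365,205)))
for z,u in ((.024,(246,250)),(.03,(307,140)),(0,(308,170))):
    u_=u; rz=c['range_z'][u[1],u[0]]; print('height seen',u,c['xyz'][2]-rz)
print('screwdriver',ray(c,[(326,246),(337,305)],.01));print('white',ray(c,[(362,234),(442,274)],.024));print('jar etc',ray(c,[(117,236),(136,190),(165,280)],.03))
cv2.imwrite('pics/crop.png',cv2.resize(c['pixels'][120:370,150:420,::-1],None,fx=2.3,fy=2.3,interpolation=cv2.INTER_CUBIC))
print('scene');measure(d['scene'])
E
```

```text
Y [0.45423218 0.19542982] (203.05499267578125, 100.37226104736328) -1.5634231567382812 px [245. 256.]
Y [0.25932947 0.30566235] (146.47085571289062, 74.92442321777344) -12.236900329589844 px [203. 336.]
B [0.74435931 0.03291301] (515.0739135742188, 36.953330993652344) -3.812957763671875 px [307. 140.]
G [0.66676678 0.03930431] (243.0162811279297, 117.86195373535156) -4.1756591796875 px [306. 182.]
height seen (246, 250) 0.018254939078467425
height seen (307, 140) -0.022346791268212263
height seen (308, 170) -0.02285617256246275
screwdriver [[ 0.47463146 -0.00663139  0.01      ]
 [ 0.32539704 -0.03017541  0.01      ]]
white [[ 0.50132995 -0.09781421  0.024     ]
 [ 0.39565209 -0.29399937  0.024     ]]
jar etc [[0.51273423 0.51599097 0.03      ]
 [0.62786496 0.46822926 0.03      ]
 [0.39945568 0.39616125 0.03      ]]
scene
Y [0.46040848 0.18886728] (208.43687438964844, 108.74846649169922) -1.3174057006835938 px [360. 201.]
Y [0.26698395 0.29497528] (149.7537841796875, 79.72466278076172) -12.192047119140625 px [338. 151.]
B [0.13223996 0.76848938] (337.2872619628906, 229.34083557128906) 0.9681782722473145 px [395.  69.]
B [0.75442609 0.02441502] (520.333740234375, 45.118648529052734) -3.8253402709960938 px [398. 288.]
G [ 0.49208539 -0.76112329] (259.5325927734375, 157.95286560058594) 89.7919692993164 px [121. 425.]
G [0.66352594 0.03613982] (241.49197387695312, 110.09014892578125) -3.9514541625976562 px [371. 266.]
```

View pics/crop.png

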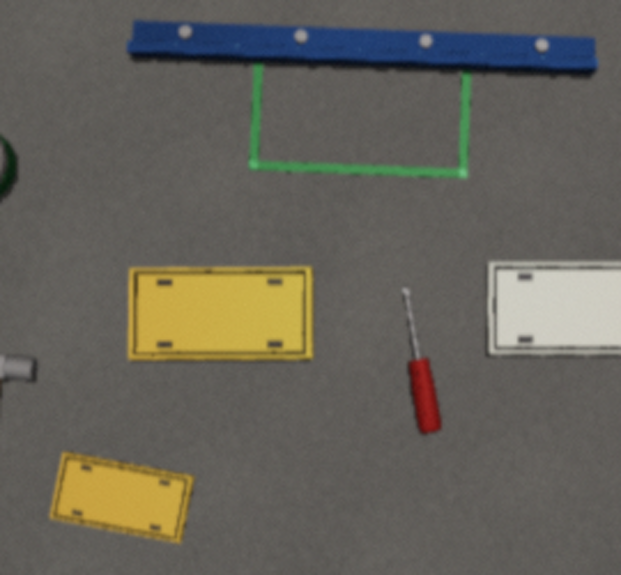

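View pics/scene0.png

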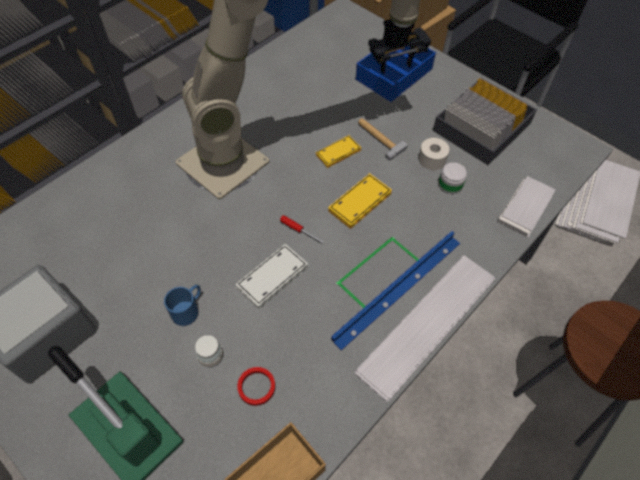

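The crop shows the large slab (corners near (130,267) and (312,358)), with four slots like the white stack. The small one, at (120,497), measures 146 x 75 mm. Mine measures 203 x 100 mm, centred at (0.454, 0.195). The scene view agrees: large slab at (360,201), small slab at (338,151), green outline at (371,266). The fence yaw is about -4°.

Plan:
1. Push forward with the open fingers, stopping short of the fence.
2. Push sideways from the left end.
3. Push flush against the fence.

Emit:
carry_out([
  [0, 0, 0, 0, 0, -1],
  [0, 0, 0, 0, 0, -1],
  [0, 0, 0, 0, 0, -0.75],
  [-0.32, -0.98, 0, 0, 0, 0],
  [-0.32, -0.98, 0, 0, 0, 0],
  [-0.32, -0.98, 0, 0, 0, 0],
  [-0.32, -0.98, 0, 0, 0, 0],
  [-0.32, -0.98, 0, 0, 0, 0],
  [-0.32, -0.98, 0, 0, 0, 0],
  [-0.32, -0.98, 0, 0, 0, 0],
  [-0.32, -0.98, 0, 0, 0, 0],
  [-0.32, -0.98, 0, 0, 0, 0],
  [0, 0, 0.8, 0, 0, 0],
  [0, 0, 0.8, 0, 0, 0],
  [0, 0, 0.8, 0, 0, 0],
  [0, 0, 0.8, 0, 0, 0],
  [0, 0, 0, 0, 0, 0],
  [0, 0, 0, 0, 0, 0],
], fingers=87)

```text
time: 2.35
ee_pos: [0.3643, 0.2028, 0.1096]
eef_rot: [0.034, 0.999, 0.0, 0.0]
ft_force: [0.1, 0.8, -0.1]
width: 0.0872
grip_force: 0.0
```

Emit:
carry_out([
  [0, 0, 0.8, 0, 0, 0],
  [0, 0, 0.8, 0, 0, 0],
  [0, 0, 0.6, 0, 0, 0],
  [0, 0, 0, 0, 0, 0],
  [-0.4, 0, 0, 0, 0, 0],
  [-0.2, 0, 0, 0, 0, 0],
  [-0.2, 0, 0, 0, 0, 0],
  [-0.3, 0, 0, 0, 0, 0],
  [-0.4, 0, 0, 0, 0, 0],
  [-0.4, 0, 0, 0, 0, 0],
  [-0.4, 0, 0, 0, 0, 0],
  [-0.4, 0, 0, 0, 0, 0],
  [-0.4, 0, 0, 0, 0, 0],
  [-0.4, 0, 0, 0, 0, 0],
  [-0.4, 0, 0, 0, 0, 0],
  [-0.4, 0, 0, 0, 0, 0],
  [-0.4, 0, 0, 0, 0, 0],
  [-0.3, 0, 0, 0, 0, 0],
  [-0.2, 0, 0, 0, 0, 0],
  [-0.2, 0, 0, 0, 0, 0],
])

```text
time: 4.85
ee_pos: [0.5788, 0.1881, 0.0206]
eef_rot: [0.034, 0.999, 0.0, -0.001]
ft_force: [-7.0, 0.3, 5.3]
width: 0.0871
grip_force: 3.6
```

Emit:
carry_out([
  [0.6, 0, 0, 0, 0, 0],
  [0, 0, -1, 0, 0, 0],
  [0, 0, -1, 0, 0, 0],
  [0, 0, -1, 0, 0, 0],
  [0, 1, 0, 0, 0, 0],
  [0, 1, 0, 0, 0, 0],
  [0, 1, 0, 0, 0, 0],
  [0, 1, 0, 0, 0, 0],
  [0, 0, 0, 0, 0, 0],
])

```text
time: 5.98
ee_pos: [0.5654, 0.3531, 0.1403]
eef_rot: [0.032, 1.0, 0.001, -0.0]
ft_force: [-0.2, 0.5, -0.3]
width: 0.0873
grip_force: 0.0
```

```bash
python3 - <<'E'
from bench import read_state, viewer, r
from h import *
s=read_state();print(s['ee_pos'],s['joint_positions'])
c=viewer.camera("top");cv2.imwrite("pics/top1.png",c['pixels'][:,:,::-1])
measure(c,dict(Y=(190,140,330,270),B=(195,120,420,160),G=(220,140,375,205)))
E
```

```text
[0.56544003 0.35308745 0.14027302] [-0.74322076  0.48408293  0.16020446  1.46670723 -0.0814193   1.19645761
  0.93637579]
Y [0.63968927 0.18094164] (202.80535888671875, 104.33318328857422) -3.9458999633789062 px [250. 183.]
B [0.74441132 0.03403514] (517.323486328125, 36.92444610595703) -3.821533203125 px [307. 140.]
G [ 0.62782886 -0.02530086] (196.42822265625, 95.3853530883789) 32.00223159790039 px [333. 185.]
```

View pics/top1.png

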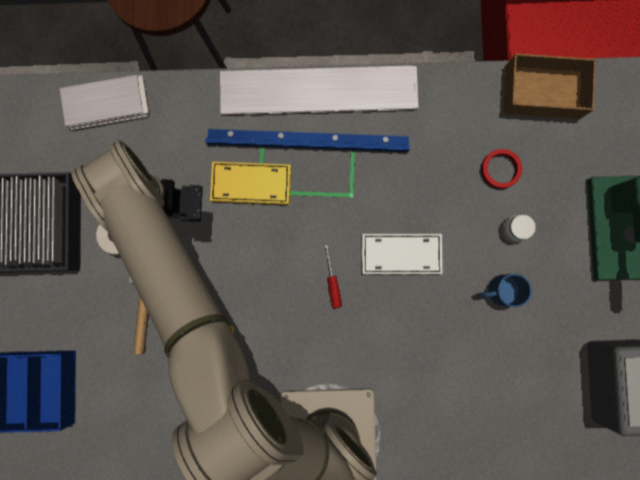

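The stack is square to the fence (yaw -3.95°) at (250,183), with a gap to the fence of about 30 mm. It needs about 140 mm to the right along the fence. I turn the tool and go to its left end.

Emit:
carry_out([
  [0, 0, 0, 0, 0, 1],
  [0, 0, 0, 0, 0, 1],
  [0, 0, 0, 0, 0, 1],
  [0, 0, 0, 0, 0, 1],
  [0, 0, 0, 0, 0, 1],
  [0, 0, 0, 0, 0, 1],
  [0, 0, 0, 0, 0, 1],
  [0, 0, 0, 0, 0, 1],
  [0, 0, 0, 0, 0, 1],
  [0, 0, 0, 0, 0, 1],
  [0, 0, 0, 0, 0, 1],
  [0, 0, 0, 0, 0, 0.25],
  [-0.4, 0.8, 0, 0, 0, 0],
  [-0.4, 0.8, 0, 0, 0, 0],
  [0, 0.55, 0, 0, 0, 0],
  [0, 0, 0.8, 0, 0, 0],
  [0, 0, 0.8, 0, 0, 0],
  [0, 0, 0.8, 0, 0, 0],
  [0, 0, 0.6, 0, 0, 0],
  [0, 0, 0, 0, 0, 0],
], fingers=40)

```text
time: 8.52
ee_pos: [0.649, 0.3104, 0.0187]
eef_rot: [0.731, 0.683, -0.002, -0.0]
ft_force: [-0.7, -0.3, 0.3]
width: 0.0396
grip_force: 0.0
```

Emit:
carry_out([
  [-0.2, 0, 0, 0, 0, 0],
  [-0.2, 0, 0, 0, 0, 0],
  [-0.2, 0, 0, 0, 0, 0],
  [-0.3, 0, 0, 0, 0, 0],
  [-0.3, 0, 0, 0, 0, 0],
  [-0.3, 0, 0, 0, 0, 0],
  [-0.3, 0, 0, 0, 0, 0],
  [-0.3, 0, 0, 0, 0, 0],
  [-0.3, 0, 0, 0, 0, 0],
  [-0.3, 0, 0, 0, 0, 0],
  [-0.3, 0, 0, 0, 0, 0],
  [-0.3, 0, 0, 0, 0, 0],
  [-0.3, 0, 0, 0, 0, 0],
  [-0.2, 0, 0, 0, 0, 0],
  [-0.1, 0, 0, 0, 0, 0],
  [0, 0, 0, 0, 0, 0],
])

```text
time: 10.52
ee_pos: [0.64, 0.1565, 0.0217]
eef_rot: [0.731, 0.683, 0.001, -0.0]
ft_force: [-0.0, 3.7, 3.3]
width: 0.04
grip_force: 2.0
```

```bash
python3 - <<'E'
from bench import read_state, viewer, r
from h import *
c=viewer.camera("top");cv2.imwrite("pics/top2.png",cv2.resize(c['pixels'][110:300,170:430,::-1],None,fx=2.5,fy=2.5))
measure(c,dict(Y=(230,140,390,230),B=(195,120,420,160),G=(220,140,375,205)))
E
```

```text
Y [0.62998187 0.04042984] (187.328857421875, 104.32763671875) -3.9102325439453125 px [307. 185.]
B [ 0.73955273 -0.03880565] (371.3209533691406, 36.899410247802734) -3.8284225463867188 px [336. 140.]
```

View pics/top2.png

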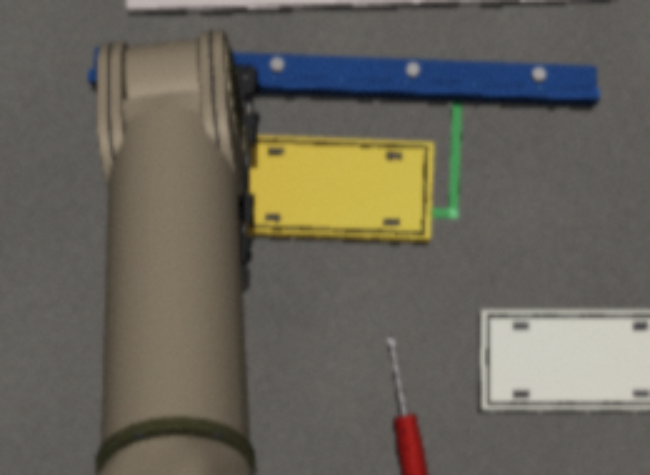

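The image shows the stack at about (340,190) in the crop, still parallel to the fence. Its right end is about 6 mm too far left (left end hidden by the arm). I nudge it 6 mm, then go around behind it.

Emit:
carry_out([
  [-0.08, 0, 0, 0, 0, 0],
  [-0.07, 0, 0, 0, 0, 0],
  [0, 0, 0, 0, 0, 0],
  [0.3, 0, 0, 0, 0, 0],
  [0.3, 0, 0, 0, 0, 0],
  [0, 0, -1, 0, 0, 0],
  [0, 0, -1, 0, 0, 0],
  [0, 0, -1, 0, 0, 0],
  [0, 0, 0, 0, 0, -1],
  [0, 0, 0, 0, 0, -1],
  [0, 0, 0, 0, 0, -1],
  [0, 0, 0, 0, 0, -1],
  [0, 0, 0, 0, 0, -1],
  [0, 0, 0, 0, 0, -1],
  [0, 0, 0, 0, 0, -1],
  [0, 0, 0, 0, 0, -1],
  [0, 0, 0, 0, 0, -1],
  [0, 0, 0, 0, 0, -1],
  [0, 0, 0, 0, 0, -1],
  [0, 0, 0, 0, 0, -0.25],
])

```text
time: 13.08
ee_pos: [0.6404, 0.174, 0.1402]
eef_rot: [0.033, 0.999, -0.0, -0.0]
ft_force: [0.0, -0.6, -0.9]
width: 0.0401
grip_force: 0.0
```

Emit:
carry_out([
  [0.7, -0.8, 0, 0, 0, 0],
  [0.7, -0.8, 0, 0, 0, 0],
  [0.8, -0.8, 0, 0, 0, 0],
  [0, -0.9, 0, 0, 0, 0],
  [0, 0, 0, 0, 0, 0],
  [0, 0, 0, 0, 0, 0],
], fingers=87)

```text
time: 13.82
ee_pos: [0.544, 0.0488, 0.1405]
eef_rot: [0.034, 0.999, 0.0, 0.0]
ft_force: [-0.4, -0.0, 0.5]
width: 0.085
grip_force: 0.0
```

```bash
python3 - <<'E'
from bench import read_state, viewer, r
from h import *
print(read_state()['ee_pos'])
c=viewer.camera("top");cv2.imwrite("pics/top3.png",cv2.resize(c['pixels'][110:300,170:430,::-1],None,fx=2.5,fy=2.5))
measure(c,dict(Y=(230,140,390,230),B=(195,120,420,160),G=(220,140,375,205)))
E
```

```text
[0.54396539 0.0488018  0.14054191]
Y [ 0.62541614 -0.02469602] (102.23087310791016, 68.44698333740234) 88.37692260742188 px [334. 183.]
B [0.74435193 0.03291125] (515.0755615234375, 36.899410247802734) -3.8284225463867188 px [307. 140.]
```

View pics/top3.png

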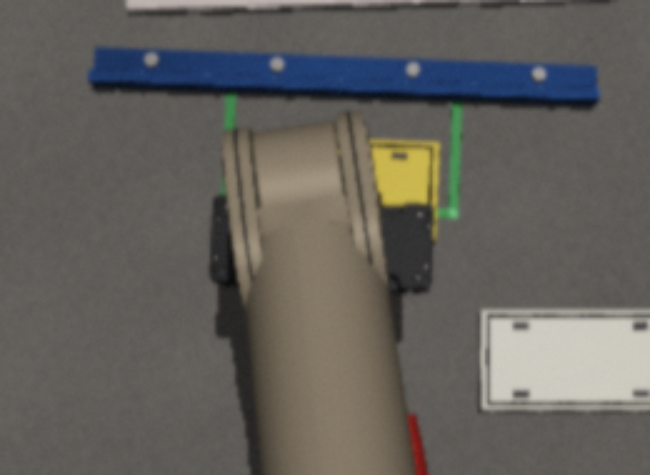

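The stack's right end moved about 6 mm, to (438,190) in the crop, about 12 mm inside the green line as wanted. I descend behind it and push to the fence, checking the force.

Emit:
carry_out([
  [0, 0, 0.8, 0, 0, 0],
  [0, 0, 0.8, 0, 0, 0],
  [0, 0, 0.8, 0, 0, 0],
  [0, 0, 0.6, 0, 0, 0],
  [0, 0, 0, 0, 0, 0],
  [-0.2, 0, 0, 0, 0, 0],
  [-0.2, 0, 0, 0, 0, 0],
  [-0.2, 0, 0, 0, 0, 0],
  [-0.2, 0, 0, 0, 0, 0],
  [-0.2, 0, 0, 0, 0, 0],
  [-0.2, 0, 0, 0, 0, 0],
  [-0.1, 0, 0, 0, 0, 0],
  [-0.05, 0, 0, 0, 0, 0],
])

```text
time: 15.5
ee_pos: [0.597, 0.0444, 0.0204]
eef_rot: [0.034, 0.999, 0.0, -0.001]
ft_force: [-7.3, 0.3, 6.2]
width: 0.0871
grip_force: 3.8
```

Emit:
carry_out([
  [-0.1, 0, 0, 0, 0, 0],
  [-0.1, 0, 0, 0, 0, 0],
])

```text
time: 15.75
ee_pos: [0.6049, 0.0439, 0.0205]
eef_rot: [0.034, 0.999, 0.0, -0.001]
ft_force: [-6.6, 1.0, 4.0]
width: 0.0871
grip_force: 3.3
```

Emit:
carry_out([
  [-0.1, 0, 0, 0, 0, 0],
  [-0.08, 0, 0, 0, 0, 0],
])

```text
time: 16.0
ee_pos: [0.6121, 0.0434, 0.0204]
eef_rot: [0.034, 0.999, 0.0, -0.001]
ft_force: [-7.5, 1.1, 4.3]
width: 0.0871
grip_force: 3.4
```

Emit:
carry_out([
  [-0.08, 0, 0, 0, 0, 0],
])

```text
time: 16.12
ee_pos: [0.6153, 0.0432, 0.0205]
eef_rot: [0.034, 0.999, 0.0, -0.001]
ft_force: [-7.0, 1.3, 4.5]
width: 0.087
grip_force: 3.4
```

Emit:
carry_out([
  [-0.06, 0, 0, 0, 0, 0],
])

```text
time: 16.25
ee_pos: [0.6177, 0.043, 0.0204]
eef_rot: [0.034, 0.999, 0.0, -0.001]
ft_force: [-6.9, -0.5, 4.9]
width: 0.087
grip_force: 3.4
```

Emit:
carry_out([
  [-0.06, 0, 0, 0, 0, 0],
])

```text
time: 16.38
ee_pos: [0.6182, 0.0429, 0.0203]
eef_rot: [0.034, 0.999, 0.0, -0.003]
ft_force: [-23.3, 1.6, 18.9]
width: 0.0869
grip_force: 11.5
```

Emit:
carry_out([
  [-0.05, 0, 0, 0, 0, 0],
])

```text
time: 16.5
ee_pos: [0.6183, 0.0429, 0.0202]
eef_rot: [0.034, 0.999, 0.0, -0.005]
ft_force: [-32.1, 0.2, 26.0]
width: 0.0871
grip_force: 16.0
```

Emit:
carry_out([
  [-0.05, 0, 0, 0, 0, 0],
])

```text
time: 16.62
ee_pos: [0.6184, 0.0429, 0.0202]
eef_rot: [0.034, 0.999, 0.0, -0.008]
ft_force: [-42.0, 1.0, 35.7]
width: 0.0868
grip_force: 21.1
```

Contact with the fence is firm. I back off without dragging, lift, retreat clear and look.

Emit:
carry_out([
  [0.2, 0, 0, 0, 0, 0],
  [0.4, 0, 0, 0, 0, 0],
  [0.4, 0, 0, 0, 0, 0],
  [0, 0, -0.9, 0, 0, 0],
  [0, 0, -0.9, 0, 0, 0],
  [0, 0, -0.9, 0, 0, 0],
  [0, 0, -0.9, 0, 0, 0],
  [0, 0.9, 0, 0, 0, 0],
  [0, 0.9, 0, 0, 0, 0],
  [0, 0.9, 0, 0, 0, 0],
  [0, 0.9, 0, 0, 0, 0],
  [0, 0.9, 0, 0, 0, 0],
  [0, 0.9, 0, 0, 0, 0],
  [0, 0.9, 0, 0, 0, 0],
  [0, 0.9, 0, 0, 0, 0],
  [0, 0, 0, 0, 0, 0],
])

```text
time: 18.62
ee_pos: [0.6036, 0.3365, 0.1641]
eef_rot: [0.032, 0.999, 0.001, -0.0]
ft_force: [-0.3, -0.4, 0.6]
width: 0.087
grip_force: 0.0
```

```bash
python3 - <<'E'
from bench import read_state, viewer, r
from h import *
c=viewer.camera("top");cv2.imwrite("pics/top4.png",cv2.resize(c['pixels'][110:300,170:430,::-1],None,fx=2.5,fy=2.5))
P=measure(c,dict(Y=(230,130,390,230),B=(195,120,420,160),G=(220,140,375,205)))
m=rect(P['Y'])[0];d=m-np.array([.6668,.0393]);print('fence-y',d@[.0682,.9977],'x vs .6787,.0385',(m-[.6787,.0385])@[.9977,-.0682])
E
```

```text
Y [0.6775755  0.03873766] (201.8575439453125, 104.0626220703125) -3.712890625 px [306. 166.]
B [0.74446246 0.03403331] (517.3233032226562, 36.89655303955078) -3.812957763671875 px [307. 139.]
G [0.66676678 0.03930431] (243.0162811279297, 117.86195373535156) -4.1756591796875 px [306. 182.]
fence-y 0.0001738457768249548 x vs .6787,.0385 -0.0011381217977904459
```

View pics/top4.png

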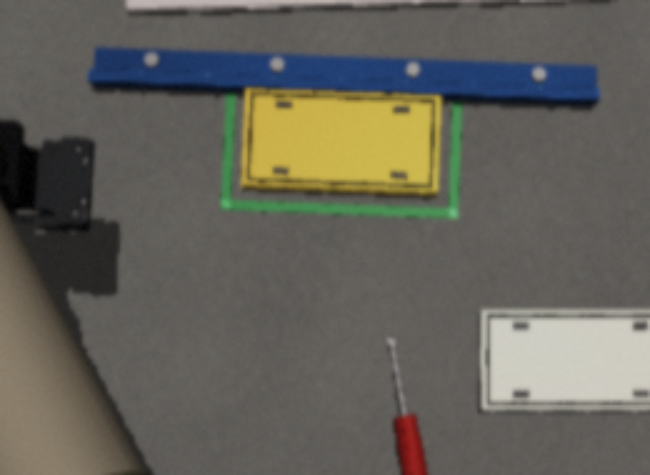

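The stack (crop 242–442, 88–195) lies flush on the fence, centred and inside the green outline. The white stack and the screwdriver are unmoved, and the arm is clear.

```bash
python3 -c "
from bench import r
print(r.close_job())"
```

```text
the job is handed in; nothing more can be done
None
```

The larger yellow stack is flush along the blue fence and inside the green outline, measured within about 1 mm of centre; the white stack and screwdriver look unmoved, and the job was handed in at about 19 s of the 51 s allowed (no verdict was returned).

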